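# Load a pattern block and steer the laser spot onto its mark

### The arm

A 6-joint arm with a two-finger parallel gripper is mounted at the origin on the work surface. World frame = base frame: x ahead of the robot, y to its left, z up, the work surface at z = 0. Lengths are in m, angles in rad, forces in N, time in s.
With the tool pointing down it reaches from about 0.275 to 0.825 m from the base axis. Payload 4.9 kg.
Tool frame: the origin (TCP) lies midway between the tips of the shut fingers; the grasp point (between the pads) lies 19 mm behind it (bot.grip_depth is the distance from the TCP to the grasp point, in m); y points along the fingers, x is the direction in which the jaws open and shut, and the axes are right-handed (so a half turn about y gives the same grasp; the last joint's range is limited). The gripper opens to 85 mm and grips with 20 to 120 N. Pads are 22 mm wide; open, the fingers measure 114 mm over their backs; the gripper's body (76 mm by 85 mm) begins 54 mm behind the grasp point. The pads swing forward as they close: fully open they stand 13 mm farther back than shut.
Start: joints at [1.054, 0.326, -0.193, 1.052, 0, 1.437], TCP at [0.205, 0.51, 0.231] pointing down, gripper open.
Joint ranges: [-2.65, 2.65], [-0.97, 1.79], [-1.3, 1.35], [-1.93, 2.1], [-1.47, 1.37], [-3.14, 3.14]. Speed limits (rad/s): [2.57, 2.57, 3.14, 3.14, 3.14, 3.14].

### API

Orientations are given as a unit quaternion [w, x, y, z].
In Python, from cell import bot gives the robot as it stands. Calls block until the motion is done:
- bot.move_pose(position, orientation): joint-space move of the TCP to a pose.
- bot.move_linear(position, speed=0.15, rotation=None, until_force=None): straight line of the TCP; rotation=None keeps the orientation; speed is the mean speed in m/s. With until_force (N) it stops when the force on the tool has changed by that much, and returns True; else False.
- bot.goto_joints(angles): joint-space move.
- bot.set_gripper(opening, grasp_force=None): opening from 0.0 (shut) to 1.0 (fully open); grasp_force is the grip in N (None keeps the last); returns when the fingers have stopped.
- bot.wait(seconds).
- bot.solve_ik(position, orientation): joint angles nearest the present ones, or None.
- bot.camera(name): name is "side" or "top" or "wrist"; returns the picture (480x640x3 uint8, red, green, blue); there is no depth.
- bot.calibration(name): a dict with "mtx" (3x3 intrinsics, pixels), "extrinsics" (4x4, takes a point from world to camera coordinates); the wrist camera has in their place "hand_eye" (4x4, takes a point from camera to tool coordinates, whose origin is the TCP and whose axes are the tool frame's). Camera axes: x right, y down, z forward; pixel columns grow to the right and rows downward; lengths in m; the calibration is good to about 2 mm. A picture is of the moment at which its call begins: read the wrist's pose just before it. calibration takes no time and is no camera call.
A pose or a line that the arm cannot do raises bot.PlanningError and nothing moves.
- bot.close_job(): hands the job in, once; it reports no verdict.
Trained networks look in the newest picture that a camera, given by its name, has taken for a name from the list of things; names that differ only in an ending like _2 or _b are one class to them, and where a whole thing is asked for, a point or a joint stands for the part that bears it (a point fixed in the world has none). Each returns a list of dicts, best first, with "confidence" (0 to 1); they miss things now and then, are a little off and sometimes report something else, mostly with a low value. They report only what shows in the picture. A call takes as long as a camera call. They do not tell look-alikes from the thing itself.
- bot.search_frame(camera, thing): "bbox" ([left, top, width, height] in pixels, round what is visible of it).
Readings, each from a call of its own:
- bot.read_clock(): time.
- bot.read_joint_positions(): joint angles.
- bot.read_joint_vel(): joint speeds.
- bot.read_joint_efforts(): joint torques, N m.
- bot.read_position(): TCP position.
- bot.read_tool_rot(): TCP orientation.
- bot.read_ft_force(): force on the tool from outside, world axes, zero at the start.
- bot.read_moment(): the same for the moment, N m.
- bot.read_gripper_width(): opening from 0.0 (shut) to 1.0 (fully open).
Only numpy, scipy, OpenCV 4.12 (cv2) and the standard library are available. Lean on these libraries where they do the work, as an engineer would, in place of code of your own. Each camera call takes 0.05 s, during which the arm holds its last target. There are 200 camera calls.

### The job

Lift the fluted wooden block out of its plywood stand, set it upright on the open bench and let go, then take it again across its other pair of sides and seat it fully down between the steel cheeks of the metal jig, let go. Then turn the laser pointer's two mirror screws, one after the other, until the beam strikes the centre of the round mark on top of the block. Keep the block upright throughout and leave the bottle, the plaster form and the offcut where they are.

Things in the scene. Friction and masses are not known exactly. Their poses are not given: they have to be found in the camera images.
- block_center (a point): Centre of the loose fluted wooden block: 54 mm (its x) by 38 mm (its y) by 50 mm high (z), about 90 g; this point is half-way up, 25 mm above its underside. Its two long faces carry fine vertical flutes. At the start it stands in the stand with its axes along the stand's. Either way round is right in the jig.
- mark (a point): Centre of the round mark on the block's top face (white disc 12 mm wide in a dark ring 16 mm wide), on the block's vertical axis, 25 mm above its centre; axes as the block's.
- stand: Fixed plywood stand; origin under the centre of its base, z up. Base 100 (x) by 84 (y) by 8 mm; the block stands on it. Two walls beside the block's 38 mm end faces, inner faces at x = +-30 mm, 10 mm thick, 30 mm wide, tops at 62 mm (block's top: 58 mm). The long faces (+-y) are open: here the block can be gripped only across its 38 mm width.
- jig: Fixed metal jig; origin under its base's centre, z up. Base 120 (x) by 84 (y) by 8 mm. Steel cheeks along the block's long faces: inner faces y = +-21.5 mm, 44 mm long, 10 thick, tops at 62 mm. End lips 6 mm above the base at x = +-30 mm (inner), 6 thick, 36 wide. Block seated: on the base, centred, its length along x. Ends are open: here it can be gripped only across its 54 mm length.
- pointer: Fixed laser unit; origin on the bench straight below the mirror, z up. Laser tube (26 mm wide, 120 tall) at the origin shines up to a 50 mm mirror at 230 mm height, which throws the red beam down to the unit's -x,-y side, on the jig. Post 18 mm thick at x = +55 and arm over the mirror, top at 262 mm, carry screw B. Grey box 70 (x) by 80 (y), top at 77 mm, centred at x = -40, y = +150, carries screw A.
- screw_a_grip (a point): Point on the vertical axis of screw A (the thicker, low one, on the grey box), at the height to grip, 102 mm above the bench, half-way up its upright knurled round aluminium head, 32 mm wide, 24 mm tall, 13 mm clear above the box. Its axes turn with the screw.
- screw_b_grip (a point): Point on the vertical axis of screw B (the thinner, high one, on top of the mirror head, straight above the mirror), at the height to grip, 297 mm above the bench, half-way up its upright knurled round aluminium head, 24 mm wide, 24 mm tall, 13 mm clear above a 44 mm wide steel disc. Turning B leaves A alone and the other way round. Its axes turn with the screw.
- screw_a (a joint): Angle of screw A, rad, -3 to 3, grows anticlockwise seen from above; stays where it is left (friction 0.03 N m). Each rad anticlockwise swings the beam 0.22 rad anticlockwise (seen from above) about the vertical line through the mirror: about 42 mm of sideways motion of the spot.
- screw_b (a joint): Angle of screw B, rad, -3 to 3, grows anticlockwise seen from above; stays where it is left (friction 0.03 N m). Each rad anticlockwise moves the spot 45 mm straight away from the vertical line through the mirror (clockwise: towards it).
- spot (a point): The laser spot: where the red beam (5 mm thick) crosses the level of the seated block's top, 58 mm above the bench. It moves only with the screws. True to 1 mm of the drawn beam near the jig's middle, to about 8 mm when far off it.
- glue: Bystander: white bottle with a blue cap, 48 mm wide, 150 mm tall; origin under its centre.
- form: Bystander: low round plaster form, 80 mm wide, 45 mm tall; origin under its centre.
- offcut: Bystander: flat wooden offcut, 100 by 50 by 22 mm; origin under its centre.
Not all that is in view belongs to the job. There is more than one size of the part that bears block_center; the job needs the largest. What is shaped like the stand but green is not meant.

How it is judged:
On the way, in this order (a step that is already met when the one before it is completed fails the run):
1. the block stands upright on the open bench, clear of stand and jig, let go (height (world z) of block_center below 0.029 m and angle between block_center's own z axis and vertical below 0.1 rad and horizontal distance between block_center and stand above 0.07 m and horizontal distance between block_center and jig above 0.07 m and contact force between the fingers and block below 0.1 N), for 0.2 s.
2. the block is seated in the jig, let go (x of block_center in the frame of jig between -0.006 and 0.006 m and y of block_center in the frame of jig between -0.006 and 0.006 m and z of block_center in the frame of jig below 0.036 m and angle between block_center's own z axis and vertical below 0.1 rad and angle between the x axis of block_center and the x axis of jig, either way round below 0.2 rad and contact force between the fingers and block below 0.1 N), for 0.2 s.
3. the spot lies on the mark (x of block_center in the frame of jig between -0.006 and 0.006 m and y of block_center in the frame of jig between -0.006 and 0.006 m and z of block_center in the frame of jig below 0.036 m and angle between block_center's own z axis and vertical below 0.1 rad and angle between the x axis of block_center and the x axis of jig, either way round below 0.2 rad and horizontal distance between spot and mark below 0.005 m), for 0.2 s.
At the end, for the whole second after the job is handed in: The block stands in the jig, fully down (within 3 mm), within 6 mm of the jig's centre and 0.2 rad of its axis, released and at rest; and the spot's centre is within 5 mm of the centre of the block's mark (all of step 3 and contact force between the fingers and block below 0.1 N and linear speed of block below 0.02 m/s); the robot touches nothing.
It fails at once if the block is tipped (more than 0.6 rad) (angle between block_center's own z axis and vertical above 0.6 rad).
It fails at once if a bystander is moved by more than 25 mm (distance of any of glue, form, offcut from where it was at the start of the episode above 0.025 m).
It also fails if it takes over 72 s, if anything falls off the work surface, if the arm or the gripper's body presses on something with over 40 N, if the wrist force passes 120 N, or if a joint passes its speed limit or range.

## Working session

There is one attempt and no reset: what is moved stays moved. The work goes in short steps, each a Python script; the robot and the scene stay as the last script left them, time stands still between calls to the robot, and variables do not carry over. Pictures are saved under pics/ and viewed, about 8 in all and at most 12, crops included, and the job is handed in when it is done.

```bash
mkdir -p pics; ls; cat > h.py <<'E'
from cell import bot
import numpy as np, cv2
from scipy.spatial.transform import Rotation as R
def cam(name):
    """intrinsics, world->camera"""
    c=bot.calibration(name); K=np.array(c["mtx"])
    if "extrinsics" in c: return K,np.array(c["extrinsics"])
    T=np.eye(4); q=bot.read_tool_rot(); T[:3,:3]=R.from_quat([q[1],q[2],q[3],q[0]]).as_matrix(); T[:3,3]=bot.read_position()
    return K,np.linalg.inv(T@np.array(c["hand_eye"]))
def back(K,E,uv,z):
    """pixel -> world at height z"""
    d=E[:3,:3].T@np.linalg.solve(K,[uv[0],uv[1],1]); o=-E[:3,:3].T@E[:3,3]
    return o+d*(z-o[2])/d[2]
def proj(K,E,p):
    c=E[:3,:3]@np.asarray(p)+E[:3,3]; u=K@c; return u[:2]/u[2]
def shot(name,fn=None):
    K,E=cam(name); im=bot.camera(name)
    if fn: cv2.imwrite("pics/"+fn,im[:,:,::-1])
    return im,K,E
def down(yaw):
    """tool down, jaw axis (tool x) at yaw in world; w first"""
    q=(R.from_euler('z',yaw)*R.from_euler('x',np.pi)).as_quat(); return [q[3],q[0],q[1],q[2]]
E
python3 - <<'E'
from h import *
for n in ("top","side"):
    im,K,E=shot(n,n+"0.png")
    print(n,K.round(0).tolist(),"cam at",(-E[:3,:3].T@E[:3,3]).round(3))
    for t in ("block_center","stand","jig","pointer","screw_a_grip","screw_b_grip","spot","mark","glue","form","offcut"):
        try:
            for d in bot.search_frame(n,t)[:4]:
                b=d["bbox"]; c=(b[0]+b[2]/2,b[1]+b[3]/2)
                print(t,round(d["confidence"],2),np.round(b),back(K,E,c,.05).round(3))
        except Exception as e: print(t,e)
print(bot.read_position(),bot.read_tool_rot(),bot.read_clock())
E
```

```text
pics
top [[546.0, 0.0, 317.0], [0.0, 546.0, 238.0], [0.0, 0.0, 1.0]] cam at [ 0.275 -0.02   1.787]
block_center 0.68 [401. 242.  19.  17.] [ 0.486 -0.346  0.05 ]
block_center 0.65 [414. 278.  17.  13.] [ 0.375 -0.379  0.05 ]
block_center 0.61 [328. 228.  27.  34.] [ 0.508 -0.125  0.05 ]
stand 0.97 [445. 264.  35.  35.] [ 0.385 -0.508  0.05 ]
stand 0.93 [393. 235.  30.  35.] [ 0.48  -0.339  0.05 ]
jig 0.71 [329. 227.  25.  38.] [ 0.506 -0.126  0.05 ]
pointer 0.75 [393. 234.  31.  34.] [ 0.484 -0.341  0.05 ]
pointer 0.72 [400. 242.  19.  17.] [ 0.485 -0.344  0.05 ]
pointer 0.58 [243. 164.  72.  60.] [0.679 0.073 0.05 ]
screw_a_grip 0.68 [249. 199.  12.  12.] [0.644 0.153 0.05 ]
screw_b_grip 0.58 [296. 176.  10.   8.] [ 0.723 -0.001  0.05 ]
mark 0.54 [402. 239.  17.  19.] [ 0.492 -0.346  0.05 ]
mark 0.51 [413. 282.  16.   7.] [ 0.373 -0.374  0.05 ]
mark 0.47 [436. 230.  15.  16.] [ 0.525 -0.455  0.05 ]
glue 0.7 [159. 273.  20.  23.] [0.39  0.424 0.05 ]
form 0.66 [396. 184.  23.  22.] [ 0.667 -0.344  0.05 ]
offcut 0.76 [185. 243.  27.  27.] [0.479 0.333 0.05 ]
offcut 0.45 [401. 241.  19.
[... 583 characters left out ...]
96 0.05 ]
pointer 0.68 [303. 187.  93. 126.] [0.644 0.058 0.05 ]
screw_a_grip 0.68 [334. 206.  10.  17.] [0.645 0.202 0.05 ]
screw_b_grip 0.6 [359. 186.  12.  18.] [0.734 0.267 0.05 ]
spot 0.56 [335. 208.   6.  11.] [0.642 0.204 0.05 ]
spot 0.54 [234. 148.  19.  46.] [0.399 0.443 0.05 ]
mark 0.91 [306. 384.  24.  29.] [ 0.483 -0.36   0.05 ]
mark 0.87 [258. 415.  16.  22.] [ 0.365 -0.406  0.05 ]
mark 0.8 [340. 437.  20.  23.] [ 0.528 -0.484  0.05 ]
glue 0.59 [236. 148.  16.  47.] [0.399 0.437 0.05 ]
form 0.9 [385. 374.  34.  36.] [ 0.666 -0.378  0.05 ]
offcut 0.73 [264. 187.  31.  24.] [0.489 0.296 0.05 ]
[0.20547201 0.51022304 0.23128963] [-0.58599619  0.58599743  0.39574878 -0.39572513] 1.2
```

```bash
ls pics
```

```text
side0.png
top0.png
```

View pics/top0.png

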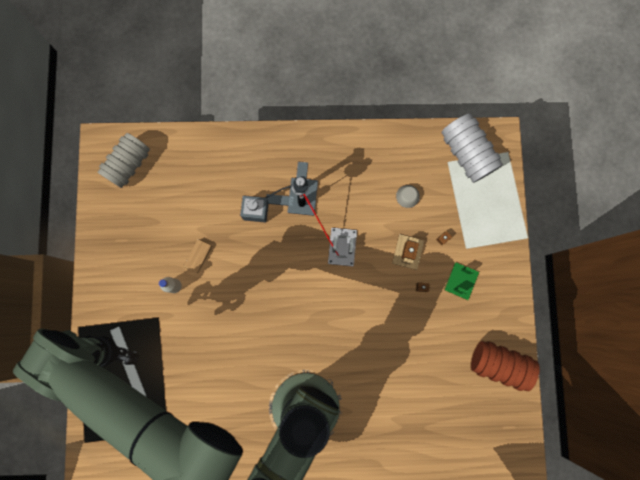

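View pics/side0.png

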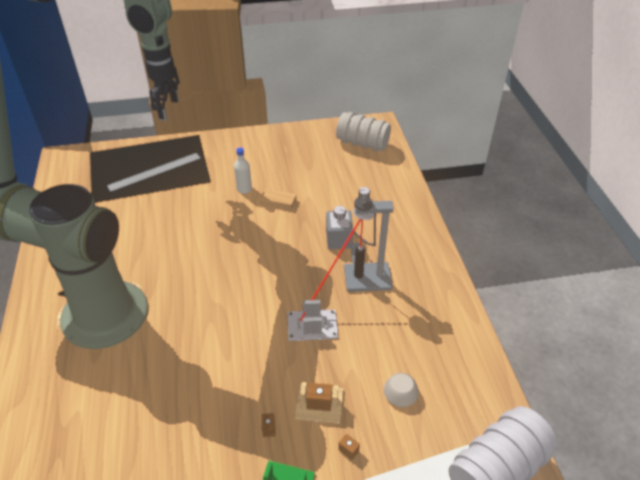

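The top view shows the stand with the block at about (410,250), the jig at (342,245), the pointer at (300,190), and the decoy small blocks at (422,287) and (445,238). The green stand at (462,280) isn't the target. The side view agrees. Next I'll go above the stand and jig for closer wrist views.

```bash
python3 - <<'E'
from h import *
print(np.array(bot.calibration("wrist")["hand_eye"]).round(3).tolist(),np.array(bot.calibration("wrist")["mtx"]).round(0).tolist())
try:
    bot.move_pose([.36,.15,.40],down(np.pi/2))
    bot.move_pose([.46,-.126,.36],down(np.pi/2))
    a,K,E=shot("wrist","w1.png"); np.savez("w1.npz",K=K,E=E)
    print(bot.read_joint_positions())
    bot.move_pose([.47,-.345,.30],down(np.pi/2))
    a,K,E=shot("wrist","w2.png"); np.savez("w2.npz",K=K,E=E)
except bot.PlanningError as e: print(e)
print(bot.read_joint_positions(),bot.read_position(),bot.read_clock())
E
```

```text
[[1.0, -0.0, 0.0, -0.0], [-0.0, -0.29, 0.957, -0.143], [0.0, -0.957, -0.29, 0.073], [0.0, 0.0, 0.0, 1.0]] [[345.0, 0.0, 320.0], [0.0, 345.0, 239.0], [0.0, 0.0, 1.0]]
the arm cannot take that pose within its joint ranges
[ 1.05375442e+00  3.26216623e-01 -1.92553055e-01  1.05199746e+00
 -1.64052481e-05  1.43660808e+00] [0.20547201 0.51022304 0.23128963] 1.2
```

```bash
cat >> h.py <<'E'
def down(yaw):
    """tool y (approach) down, tool x (jaw axis) at yaw in world; w first"""
    c,s=np.cos(yaw),np.sin(yaw)
    q=R.from_matrix(np.array([[c,0,-s],[s,0,c],[0,-1,0]])).as_quat(); return [q[3],q[0],q[1],q[2]]
E
python3 - <<'E'
from h import *
q=bot.read_tool_rot(); print(R.from_quat([q[1],q[2],q[3],q[0]]).as_matrix().round(2).tolist())
for n,p in (("via",[.36,.15,.40]),("jig",[.46,-.126,.36]),("stand",[.48,-.345,.30]),("B",[.73,0,.33]),("Bhi",[.73,0,.40]),("A",[.64,.15,.14])):
    print(n,[(int(np.degrees(y)),None if (j:=bot.solve_ik(p,down(y))) is None else round(j[5],2)) for y in np.arange(-6,6)*np.pi/6])
try:
    y0=-np.pi/2
    bot.move_pose([.36,.15,.40],down(y0))
    bot.move_pose([.46,-.126,.36],down(y0))
    a,K,E=shot("wrist","w1.png"); np.savez("w1.npz",K=K,E=E)
    bot.move_pose([.47,-.345,.30],down(y0))
    a,K,E=shot("wrist","w2.png"); np.savez("w2.npz",K=K,E=E)
except bot.PlanningError as e: print(e)
print(bot.read_joint_positions(),bot.read_position(),bot.read_clock())
E
```

```text
[[0.37, 0.0, -0.93], [0.93, 0.0, 0.37], [0.0, -1.0, -0.0]]
via [(-180, np.float64(-1.37)), (-150, np.float64(-1.89)), (-119, np.float64(-2.41)), (-90, np.float64(-2.94)), (-59, np.float64(2.82)), (-29, np.float64(2.3)), (0, np.float64(1.78)), (29, np.float64(1.25)), (59, np.float64(0.73)), (90, np.float64(0.2)), (119, np.float64(-0.32)), (150, np.float64(-0.84))]
jig [(-180, np.float64(-1.99)), (-150, np.float64(-2.52)), (-119, np.float64(-3.04)), (-90, np.float64(2.72)), (-59, np.float64(2.2)), (-29, np.float64(1.67)), (0, np.float64(1.15)), (29, np.float64(0.62)), (59, np.float64(0.1)), (90, np.float64(-0.42)), (119, np.float64(-0.95)), (150, np.float64(-1.47))]
stand [(-180, np.float64(-2.32)), (-150, np.float64(-2.84)), (-119, np.float64(2.92)), (-90, np.float64(2.39)), (-59, np.float64(1.87)), (-29, np.float64(1.35)), (0, np.float64(0.82)), (29, np.float64(0.3)), (59, np.float64(-0.22)), (90, np.float64(-0.75)), (119, np.float64(-1.27)), (150, np.float64(-1.8))]
B [(-180, np.float64(-1.67)), (-150, np.float64(-2.2)), (-119, np.float64(-2.72)), (-90, np.float64(3.04)), (-59, np.f
[... 244 characters left out ...]
 (-119, np.float64(-2.72)), (-90, np.float64(3.04)), (-59, np.float64(2.52)), (-29, np.float64(1.99)), (0, np.float64(1.47)), (29, np.float64(0.95)), (59, np.float64(0.42)), (90, np.float64(-0.1)), (119, np.float64(-0.62)), (150, np.float64(-1.15))]
A [(-180, np.float64(-1.45)), (-150, np.float64(-1.98)), (-119, np.float64(-2.5)), (-90, np.float64(-3.02)), (-59, np.float64(2.74)), (-29, np.float64(2.21)), (0, np.float64(1.69)), (29, np.float64(1.17)), (59, np.float64(0.64)), (90, np.float64(0.12)), (119, np.float64(-0.41)), (150, np.float64(-0.93))]
[-7.57885401e-01  3.54190649e-01  2.56045894e-02  1.24153813e+00
  5.72257737e-04  2.38216051e+00] [ 0.47046644 -0.34368978  0.30086475] 10.4917
```

View pics/w1.png

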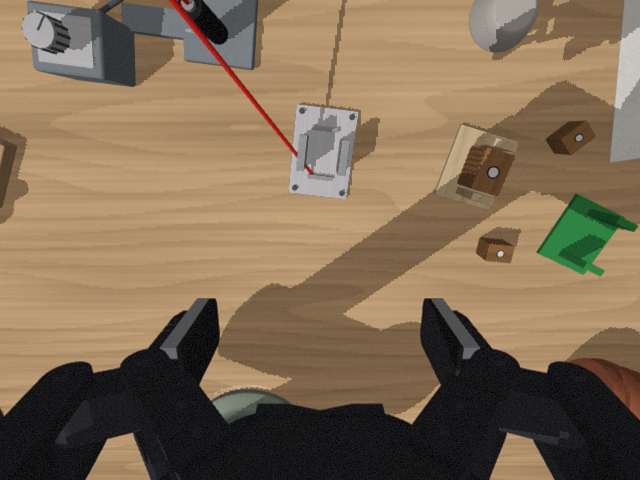

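View pics/w2.png

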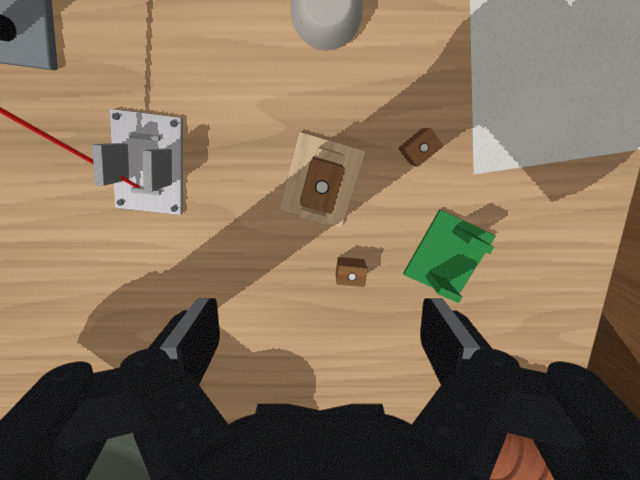

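The w2 view shows the block's mark at (321,187), the stand base corners at about (302,131), (366,150), (344,223) and (281,209), and the jig on the left. The w1 view shows the jig base corners at about (297,103), (360,108), (348,198) and (290,194). The beam lands at about (312,173), near the lower cheek end. I'll compute poses with a rigid fit and refined edges.

```bash
cat > fit.py <<'E'
from h import *
def rect(mask,K,E,z,n):
    c=max(cv2.findContours(mask,cv2.RETR_EXTERNAL,cv2.CHAIN_APPROX_NONE)[0],key=cv2.contourArea)[:,0]
    P=np.array([back(K,E,u,z)[:2] for u in c]).astype(np.float32)*1000
    (c,s,a)=cv2.minAreaRect(P)
    if s[0]<s[1]: s=s[::-1]; a+=90
    a=(a+90)%180-90
    print(n,"centre mm",np.round(c,1),"size",np.round(s,1),"long axis deg",round(a,1)); return c,a
def quad(px,K,E,z,n,lx,ly):
    """corners -> rigid fit"""
    P=np.array([back(K,E,u,z)[:2] for u in px]); c=P.mean(0)
    e=[(np.linalg.norm(P[i]-P[i-1]),np.degrees(np.arctan2(*(P[i]-P[i-1])[::-1]))%180) for i in range(4)]
    print(n,c.round(4),[(round(a*1000),round(b,1)) for a,b in e])
E
python3 - <<'E'
from fit import *
W={n:np.load(n+".npz") for n in("w1","w2")}; I={n:cv2.imread(f"pics/{n}.png") for n in W}
K,E=W["w2"]["K"],W["w2"]["E"]; g=cv2.cvtColor(I["w2"],cv2.COLOR_BGR2GRAY); hsv=cv2.cvtColor(I["w2"],cv2.COLOR_BGR2HSV)
m=np.zeros_like(g); m[175:200,308:335]=(g[175:200,308:335]>130)*255
mo=cv2.moments(m,True); u=(mo["m10"]/mo["m00"],mo["m01"]/mo["m00"]); print("mark px",u,mo["m00"],back(K,E,u,.058).round(4))
quad([(302,131),(366,150),(344,223),(281,209)],K,E,.008,"stand",.1,.084)
quad([(111,108),(186,116),(183,213),(113,210)],K,E,.008,"jig w2",.12,.084)
# jig base: unsaturated bright
m=cv2.inRange(hsv,(0,0,90),(180,45,255)); m[:,:60]=0;m[:,220:]=0;m[240:]=0;m[:90]=0
rect(m,K,E,.008,"jig-mask w2(cheek incl)")
K,E=W["w1"]["K"],W["w1"]["E"]
quad([(297,103),(360,108),(348,198),(290,194)],K,E,.008,"jig w1",.12,.084)
print("mark w1",back(K,E,(493,172),.058).round(4),"A top w1",back(K,E,(45,32),.114).round(4))
h1=I["w1"]
cv2.imwrite("pics/c1.png",np.hstack([cv2.resize(h1[85:210,270:380],None,fx=3.5,fy=3.5,interpolation=2),cv2.resize(I["w2"][115:240,270:385],None,fx=3.5,fy=3.5,interpolation=2)]))
E
```

```text
mark px (321.5529411764706, 186.63529411764705) 85.0 [ 0.4887 -0.3465  0.058 ]
stand [ 0.4905 -0.3487] [(100, np.float64(163.5)), (81, np.float64(74.2)), (95, np.float64(164.8)), (83, np.float64(77.2))]
jig w2 [ 0.5096 -0.1321] [(125, np.float64(171.3)), (88, np.float64(84.2)), (119, np.float64(171.8)), (90, np.float64(87.5))]
jig-mask w2(cheek incl) centre mm [ 509.5 -130.6] size [120.2  86.1] long axis deg -6.6
jig w1 [ 0.5103 -0.132 ] [(123, np.float64(174.2)), (85, np.float64(85.8)), (123, np.float64(173.8)), (84, np.float64(86.0))]
mark w1 [ 0.4886 -0.3473  0.058 ] A top w1 [0.6322 0.1478 0.114 ]
```

View pics/c1.png

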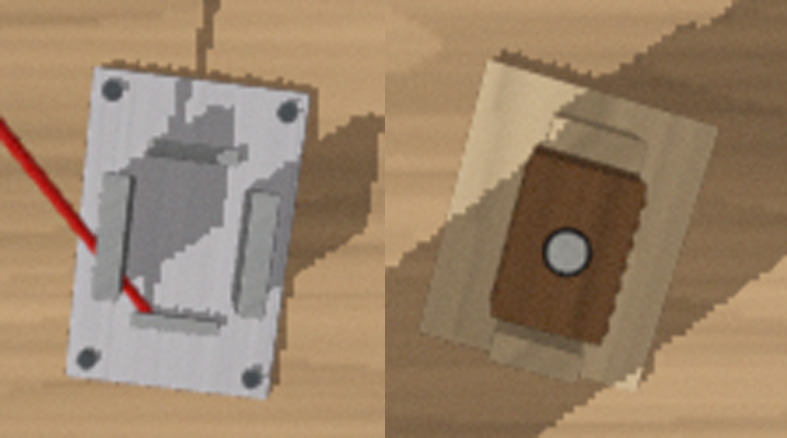

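```bash
python3 - <<'E'
from h import *
y1=np.radians(-105.5); y2=np.radians(-96)
b=np.array([.4887,-.347])
bot.move_pose([*b,.14],down(y1))
bot.move_linear([*b,.022],speed=.12)
bot.set_gripper(0,60); print("w",bot.read_gripper_width(),bot.read_ft_force())
bot.move_linear([*b,.125],speed=.12); print("w",bot.read_gripper_width())
p=[.39,-.22]
bot.move_pose([*p,.10],down(y2))
bot.move_linear([*p,.022],speed=.15)
print(bot.move_linear([*p,.009],speed=.03,until_force=4),bot.read_position(),bot.read_ft_force())
bot.set_gripper(1.0); bot.wait(.25)
bot.move_linear([*p,.15],speed=.15)
im,K,E=shot("wrist","w3.png"); np.savez("w3.npz",K=K,E=E)
print(bot.read_clock(),bot.read_position())
for d in bot.search_frame("wrist","mark")[:4]: 
    x=d["bbox"]; print(d["confidence"],x,back(K,E,(x[0]+x[2]/2,x[1]+x[3]/2),.05))
E
```

```text
w 0.43382399673572625 [-0.15751943  0.10052412  3.83631596]
w 0.43445250923547546
True [ 0.39101259 -0.22094651  0.0144415 ] [-0.17313724  0.33315318  4.02033575]
17.4167 [ 0.38938007 -0.21949479  0.14911258]
0.74 [490.9, 207.8, 69.4, 42.4] [ 0.38205336 -0.3699605   0.05      ]
0.72 [602.2, 0.0, 37.8, 36.2] [ 0.51204498 -0.4193055   0.05      ]
0.71 [292.1, 192.9, 57.4, 82.3] [ 0.39382103 -0.22124833  0.05      ]
```

View pics/w3.png

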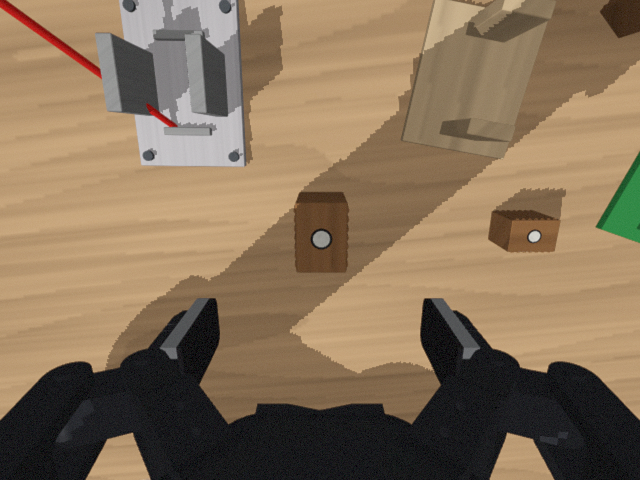

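The block stands upright and free on the bench with its mark at (321,239), and the jig's edges run parallel to the image axes. I'll compare the measured mark with the known grip position to get the bias, then refine the jig.

```bash
python3 - <<'E'
from fit import *
d=np.load("w3.npz");K,E=d["K"],d["E"]
print("mark",back(K,E,(321,238.7),.05).round(4))
quad([(148,155.5),(234,156),(225,5),(128,5)],K,E,.009,"jig screws w3",0,0)
P=[back(K,E,u,.008)[:2] for u in((141,166),(243,165))]; print("front edge",np.round(P,4),np.mean(P,0).round(4))
a=np.radians(-6); print("centre from front edge", np.mean(P,0)+.06*np.array([np.cos(a),np.sin(a)]))
# left/right outer base edges at image top: 120?,241
L=[back(K,E,u,.062)[:2] for u in((97,33),(186,33))];print(np.round(L,4))
d=np.load("w1.npz");K,E=d["K"],d["E"]
quad([(302,110.7),(352.3,116.7),(341.7,192.7),(294.9,187.3)],K,E,.009,"jig screws w1",0,0)
E
```

```text
mark [ 0.3903 -0.221   0.05  ]
jig screws w3 [ 0.5098 -0.1295] [(104, np.float64(173.6)), (69, np.float64(83.7)), (105, np.float64(173.4)), (69, np.float64(84.0))]
front edge [[ 0.4541 -0.0812]
 [ 0.4462 -0.1635]] [ 0.4501 -0.1223]
centre from front edge [ 0.50980038 -0.12860127]
[[ 0.5342 -0.1027]
 [ 0.5287 -0.1551]]
jig screws w1 [ 0.5095 -0.1306] [(104, np.float64(173.5)), (68, np.float64(83.6)), (104, np.float64(173.2)), (68, np.float64(83.4))]
```

```bash
python3 - <<'E'
from h import *
yb=np.radians(-6); yj=np.radians(-6.4); b=[.3903,-.2208]; j=[.5097,-.1303]
bot.move_pose([*b,.13],down(yb))
bot.move_linear([*b,.016],speed=.12)
bot.set_gripper(0,60); print("w",bot.read_gripper_width())
bot.move_linear([*b,.11],speed=.15)
bot.move_pose([*j,.11],down(yj)); print(bot.read_position())
bot.move_linear([*j,.080],speed=.1)
hit=bot.move_linear([*j,.020],speed=.04,until_force=8)
print(hit,bot.read_position(),bot.read_ft_force(),bot.read_gripper_width(),bot.read_clock())
E
```

```text
w 0.6270246364966964
[ 0.50886322 -0.12947774  0.10860471]
True [ 0.50950311 -0.13020174  0.0248316 ] [-0.87164178  0.71525141  4.70675995] 0.6249146437022945 23.4917
```

```bash
python3 - <<'E'
from h import *
bot.set_gripper(1.0); bot.wait(.25)
p=bot.read_position()
bot.move_linear([p[0],p[1],.20],speed=.2)
im,K,E=shot("wrist","w4.png"); np.savez("w4.npz",K=K,E=E)
bot.move_linear([p[0],p[1],.38],speed=.25)
bot.move_pose([.53,-.03,.42],down(-np.pi/2))
im,K,E=shot("wrist","w5.png"); np.savez("w5.npz",K=K,E=E)
for t in("screw_a_grip","screw_b_grip","spot","mark"):
    for d in bot.search_frame("wrist",t)[:2]:
        x=d["bbox"]; z={"screw_a_grip":.114,"screw_b_grip":.309}.get(t,.058); print(t,round(d["confidence"],2),np.round(x),back(K,E,(x[0]+x[2]/2,x[1]+x[3]/2),z).round(4))
print(bot.read_clock())
a=cv2.imread("pics/w4.png");b=cv2.imread("pics/w5.png"); cv2.imwrite("pics/c2.png",np.vstack([cv2.resize(a,(400,300)),cv2.resize(a,(400,300))]) if 0 else a)
E
```

```text
screw_a_grip 0.73 [156.  93.  33.  31.] [0.634  0.1486 0.114 ]
screw_a_grip 0.2 [254.  31.  38.  45.] [0.6947 0.0248 0.114 ]
screw_b_grip 0.79 [250.  31.  42.  47.] [0.6544 0.0014 0.309 ]
mark 0.96 [372. 177.  31.  45.] [ 0.5121 -0.1304  0.058 ]
mark 0.83 [514. 265.  32.  23.] [ 0.389  -0.3626  0.058 ]
27.8333
```

View pics/w5.png

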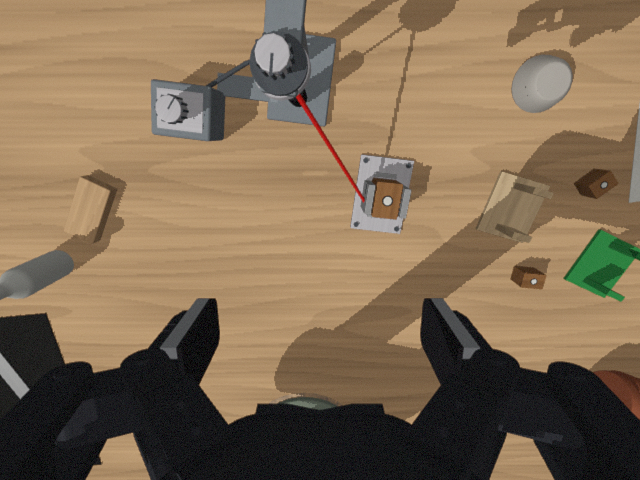

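View pics/w4.png

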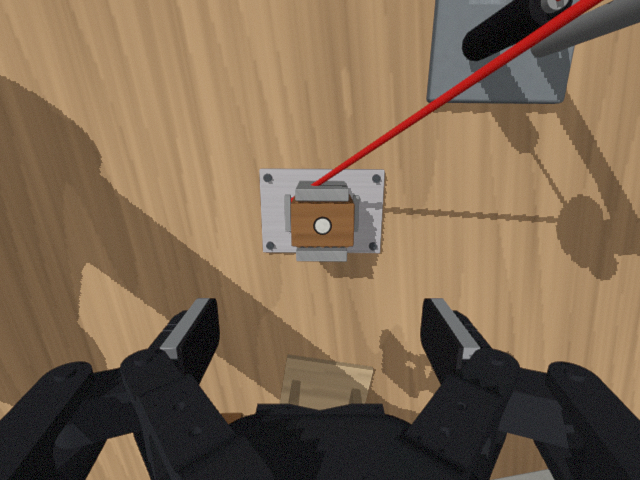

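The w5 and w4 views show the block fully down in the jig, with its mark at (387,201) and (322,226). The beam strikes the cheek at about (365,200) and (316,184). In w5, screw B's top is at about (273,54) and screw A's at about (171,108). I'll triangulate the beam and screws next.

```bash
cat > beam.py <<'E'
from h import *
def beamline(im,roi):
    """fit red line in image (roi u0,v0,u1,v1) -> point, dir"""
    h=im.astype(int); m=((h[:,:,0]>120)&(h[:,:,1]<60)&(h[:,:,2]<60))
    v,u=np.nonzero(m); k=(u>=roi[0])&(u<=roi[2])&(v>=roi[1])&(v<=roi[3]); 
    l=cv2.fitLine(np.c_[u[k],v[k]].astype(np.float32),cv2.DIST_HUBER,0,.01,.01).ravel(); return l[2:],l[:2],k.sum()
def plane(K,E,p,d):
    o=-E[:3,:3].T@E[:3,3]; a=back(K,E,p,0)-o; b=back(K,E,p+d*20,0)-o; n=np.cross(a,b); n/=np.linalg.norm(n); return n,n@o
def at(pl,z):
    A=np.array([q[0] for q in pl]); c=np.array([q[1] for q in pl]); return np.linalg.lstsq(A[:,:2],c-A[:,2]*z,rcond=None)[0]
E
python3 - <<'E'
from beam import *
pl=[]
for n,roi in(("w4",(310,0,640,200)),("w5",(280,80,370,205))):
    d=np.load(n+".npz"); im=cv2.imread(f"pics/{n}.png")[:,:,::-1]; p,dd,k=beamline(im,roi); print(n,p,dd,k); pl.append(plane(d["K"],d["E"],p,dd))
    mk={"w4":(322,226),"w5":(387.5,201)}[n]; print("mark",back(d["K"],d["E"],mk,.058).round(4))
    if n=="w4": print("cheek hit",back(d["K"],d["E"],(316,184),.062).round(4))
    else: print("hit",back(d["K"],d["E"],(365,200),.062).round(4))
print("spot",at(pl,.058),"mirror",at(pl,.23))
K,E=d["K"],d["E"]
for n,u,z in(("B",(273,54),.309),("A",(172,107),.114)): print(n,back(K,E,u,z).round(4))
im=cv2.imread("pics/w5.png"); cv2.imwrite("pics/c3.png",cv2.resize(im[0:150,140:340],None,fx=4,fy=4,interpolation=2))
E
```

```text
w4 [462.42007   85.118324] [ 0.8302564  -0.55738163] 2524
mark [ 0.5099 -0.1309  0.058 ]
cheek hit [ 0.509  -0.0944  0.062 ]
w5 [327.48663 142.82735] [0.53344905 0.8458322 ] 438
mark [ 0.5095 -0.131   0.058 ]
hit [ 0.5117 -0.0971  0.062 ]
spot [ 0.52542348 -0.08592773] mirror [0.65705706 0.00228496]
B [6.548e-01 3.000e-04 3.090e-01]
A [0.6357 0.1493 0.114 ]
```

View pics/c3.png

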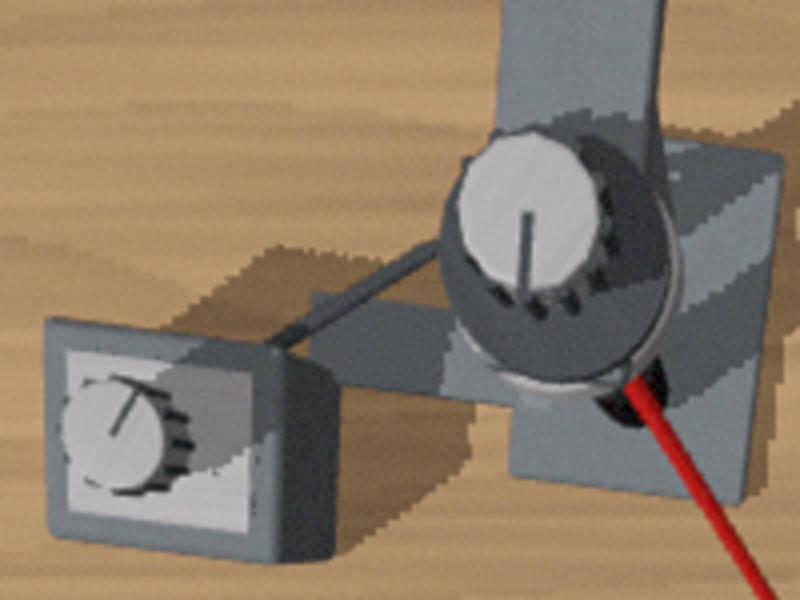

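```bash
cat > est.py <<'E'
from beam import *
d=np.load("w5.npz");K,E=d["K"],d["E"]
B=back(K,E,(272.2,53.2),.309)[:2]; A=back(K,E,(168.7,108.7),.114)[:2]
mk=np.array([.5097,-.1309])
def deltas(spot,M=B):
    a,b=spot-M,mk-M; da=np.arctan2(a[0]*b[1]-a[1]*b[0],a@b); return da/.22,(np.linalg.norm(b)-np.linalg.norm(a))/.045
E
python3 - <<'E'
from est import *
print("A",A,"B",B,np.linalg.norm(A-B))
M=np.array([*B,.23]); t=np.radians(-6.4); n=np.array([-np.sin(t),np.cos(t),0]); c=np.array([.5097,-.1306,0])+n*.0315
for f,u in(("w4",(316,184)),("w5",(365,200))):
    q=np.load(f+".npz"); k,e=q["K"],q["E"]; o=-e[:3,:3].T@e[:3,3]; r=back(k,e,u,0)-o
    h=o+r*((c-o)@n)/(r@n); s=M+(h-M)*(.058-.23)/(h[2]-.23); print(f,"hit",h.round(4),"spot",s.round(4),deltas(s[:2]))
E
```

```text
A [0.63373848 0.15353851] B [0.65532113 0.00083586] 0.15422032887618078
w4 hit [ 0.508  -0.0987  0.0298] spot [ 0.5288 -0.0847  0.058 ] (np.float64(0.640986433448811), np.float64(0.9695998774484071))
w5 hit [ 0.5093 -0.0989  0.049 ] spot [ 0.5165 -0.0939  0.058 ] (np.float64(0.6199947184576454), np.float64(0.629123767216037))
```

```bash
cat > turn.py <<'E'
from est import *
def turn(P,zg,y0,dy,hi):
    """grip screw at P and turn by dy (anticlockwise +)"""
    bot.move_pose([*P,hi],down(y0))
    bot.move_linear([*P,zg-.016],speed=.15)
    bot.set_gripper(0.0,30); w=bot.read_gripper_width()
    bot.move_pose([*P,zg-.016],down(y0+dy)); f=bot.read_ft_force(); m=bot.read_moment()
    bot.set_gripper(0.75)
    bot.move_linear([*P,hi],speed=.2); print("w",w,"f",np.round(f,1),"m",np.round(m,2),bot.read_clock())
E
python3 - <<'E'
from turn import *
bot.move_pose([.60,.14,.40],down(-.35))
bot.set_gripper(.75)
turn(A,.102,-.35,.63,.20)
bot.move_linear([*A,.40],speed=.25)
turn(B,.297,-.35,.75,.40)
bot.move_pose([.48,-.13,.36],down(-np.pi/2))
im,K,E=shot("wrist","w6.png"); np.savez("w6.npz",K=K,E=E)
print(bot.read_clock())
E
```

```text
w 0.36182927380359375 f [-2.7  1.7  4.7] m [0.2  0.57 0.07] 32.975
w 0.26798567240385784 f [-2.7  1.2  5.6] m [0.25 0.67 0.02] 37.9417
39.4667
```

View pics/w6.png

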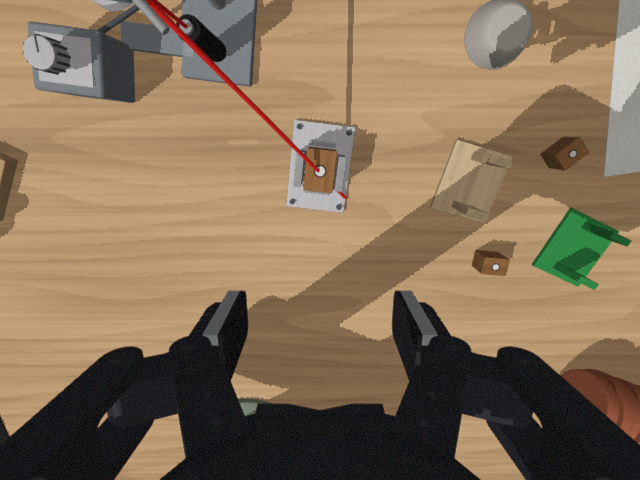

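The beam now meets the block top at about (319,170), next to the mark at (320,171). I'll take a closer view to measure it.

```bash
python3 - <<'E'
from turn import *
bot.move_pose([.47,-.131,.20],down(-np.pi/2))
im,K,E=shot("wrist","w7.png"); np.savez("w7.npz",K=K,E=E)
u=proj(K,E,[*mk,.058]); print(u,bot.read_clock()); u=u.astype(int)
cv2.imwrite("pics/c4.png",cv2.resize(im[u[1]-40:u[1]+40,u[0]-50:u[0]+50,::-1],None,fx=7,fy=7,interpolation=cv2.INTER_NEAREST))
E
```

```text
[318.55819952 179.86416634] 40.2
```

View pics/c4.png

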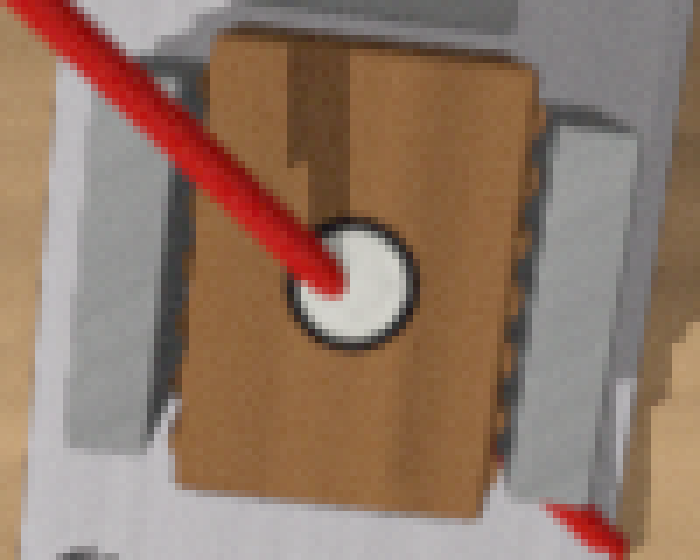

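The beam enters the disc left of centre. Its axis meets the top at about (323,271) in the crop, against the mark centre at (353,283). That is about 4 mm off, mostly short in range, so I'll make a small correction on B.

```bash
python3 - <<'E'
from turn import *
bot.move_pose([.50,-.05,.40],down(-.2))
turn(B,.297,0.0,.08,.40)
bot.move_pose([.47,-.131,.20],down(-np.pi/2))
im,K,E=shot("wrist","w8.png")
u=proj(K,E,[*mk,.058]); print(u,bot.read_clock()); u=u.astype(int)
cv2.imwrite("pics/c5.png",cv2.resize(im[u[1]-40:u[1]+40,u[0]-50:u[0]+50,::-1],None,fx=7,fy=7,interpolation=cv2.INTER_NEAREST))
E
```

```text
w 0.26755105295815773 f [-3.9  0.6  5.6] m [-0.01  0.67 -0.08] 44.8417
[318.88531092 179.41422296] 46.1083
```

View pics/c5.png

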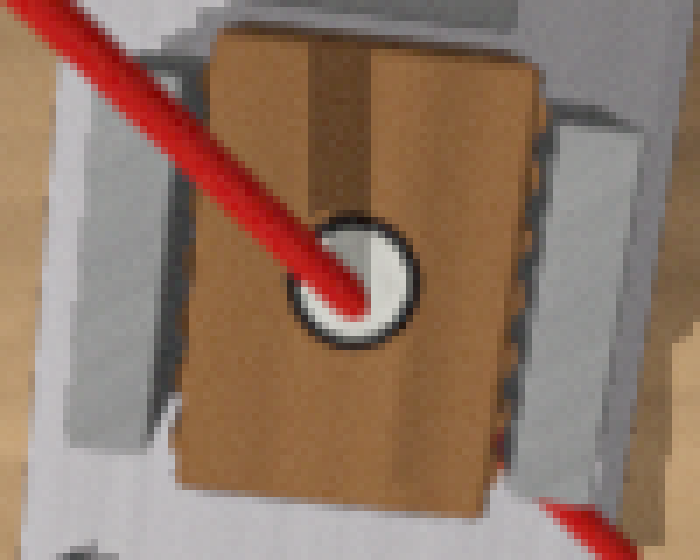

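The tip is now at about (366,312), which puts the beam axis at about (343,292). That is about 1.6 mm from the mark centre at (353,283), inside the 5 mm limit, and the arm is clear of everything. I'm handing in.

```bash
python3 - <<'E'
from h import *
bot.wait(.3); bot.close_job()
E
```

```text
the job is handed in; nothing more can be done
```

I finished the job and handed it in at about 46.5 s of the 72 s. No verdict was reported, so what follows rests on my own checks.

- **Block to bench:** I lifted the block out of the stand by its 38 mm width and set it upright on the open bench at about (0.39, -0.22). A picture showed it standing free.
- **Block to jig:** I took it again across its 54 mm length and lowered it between the cheeks. It met the base at TCP height 24.8 mm (24 mm expected). A picture after release showed it fully down, and its mark measured within about 1 mm of the jig centre I had measured.
- **Screws:** I turned A by +0.63 rad and B by +0.75 rad. A close view then showed the spot about 4 mm off the mark, so I turned B a further +0.08 rad. The last close view puts the spot about 1.6 mm from the mark's centre, with the gripper open and clear of everything.

**Disagreement:** the first beam estimates differed by up to 12 mm because the beam was hitting the side of the jig's cheek. I settled this with the close views.

**Bystanders:** I did no final check on them. I only noticed nothing out of place in the views that happened to show them, and the last full views do not show the bottle.

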